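Click the blue socket onto the torque tester's square drive

TASK

Take the socket with the blue sleeve and push it down onto the square drive of the torque tester until the spring balls click and it sits fully home, upright, then let go. Do not drop or slam it onto the drive, and leave the orange and the green socket standing where they are.

Things in the scene. Friction and masses are not known exactly. Their poses are not given: they have to be found in the camera images.
- socket_blue: Socket, 75 mm tall, 0.15 kg, standing mouth down. Lower 36 mm: blue round sleeve, 42 mm wide. Above: steel grip 30 mm square with blue collar and black hexagon on its flat top. Hole below: square, parallel to the grip, 23 mm wide, 36 deep, flared to 33 at the mouth, ball groove inside. Origin: centre of the mouth, at the bottom; z up; x, y along the grip's sides (any quarter turn fits).
- socket_orange: Bystander, the same socket with an orange sleeve. To be left standing. Origin and axes as for the blue one.
- socket_green: Bystander, the same socket with a green sleeve. To be left standing. Origin and axes as for the blue one.
- drive_seat (a point): Steel drive 19 mm square, 31 mm high with tapered nose, on a grey tester (case top at 60 mm; black display to 88 mm, 63 mm behind). Point: on its axis at its foot, the shoulder where the socket's bottom ends (69 mm up). z up; x, y along its sides (fit within 10 deg). Floats 7 mm sideways, 0.5 N/mm. Balls on both y sides resist (6-10 N) from 14 mm above home, then pull the socket home with a click.

How it is judged:
At the end, for the whole second after the job is handed in: The blue socket sits home on the drive: its bottom within 4 mm of the shoulder (past the click), within 5 mm of the drive's axis, upright within 7 degrees, released and at rest; the orange and green sockets stand upright (10 degrees) within 25 mm of where they were (z of socket_blue in the frame of drive_seat between -0.004 and 0.004 m and horizontal distance between socket_blue and drive_seat below 0.005 m and angle between socket_blue's own z axis and vertical below 0.12 rad and linear speed of socket_blue below 0.02 m/s and distance of each of socket_orange, socket_green from where it was at the start of the episode below 0.025 m and angle between each of socket_orange, socket_green's own z axis and vertical below 0.17 rad); the robot touches nothing.
It fails at once if the blue socket is dropped or slammed onto the drive (faster than 0.4 m/s on the way onto the drive, before the click) (distance between socket_blue and drive_seat below 0.045 m and linear speed of socket_blue above 0.4 m/s and z of socket_blue in the frame of drive_seat above 0.011 m).
It fails at once if the orange or green socket is moved by more than 25 mm or tipped over (distance of any of socket_orange, socket_green from where it was at the start of the episode above 0.025 m or angle between any of socket_orange, socket_green's own z axis and vertical above 0.3 rad).
It also fails if it takes over 38 s, if anything falls off the work surface, if the arm or the gripper's body presses on something with over 40 N, if the wrist force passes 120 N, or if a joint passes its speed limit or range.

ROBOT

A 6-joint arm with a two-finger parallel gripper is mounted at the origin on the work surface. World frame = base frame: x ahead of the robot, y to its left, z up, the work surface at z = 0. Lengths are in m, angles in rad, forces in N, time in s.
With the tool pointing down it reaches from about 0.3 to 0.75 m from the base axis. Payload 8.5 kg.
Tool frame: the origin (TCP) lies on the centre line of the jaws, within the pads' length; the fingertips stand 25 mm ahead of it and the grasp point (between the pads) lies 6 mm ahead of it; z points along the fingers, x is the direction in which the jaws open and shut, and the axes are right-handed (so a half turn about z gives the same grasp; the last joint's range is limited). The gripper opens to 85 mm and grips with 20 to 120 N. Pads are 22 mm wide; open, the fingers measure 114 mm over their backs; the gripper's body (76 mm by 85 mm) begins 54 mm behind the grasp point. The pads swing forward as they close: fully open they stand 13 mm farther back than shut.
Start: joints at [-1.359, 0.381, 1.297, -0, 1.464, -0.215], TCP at [0.228, -0.501, 0.256] pointing down, gripper open.
Joint ranges: [-3.11, 3.11], [-0.89, 2.33], [0.22, 2.48], [-1.42, 4.56], [0.17, 2.85], [-2.88, 2.88]. Speed limits (rad/s): [2.39, 2.39, 3.14, 3.14, 3.14, 3.14].

INTERFACE

Orientations are given as a rotation vector (axis times angle).
In Python, from cell import bot, camera, camera_params, sign_off gives the robot as it stands.
- The arm moves only by the tool send_rows, never from a script. Its argument "steps" is a list of rows, each a list of 4 numbers: the shift along the tool's x, y, z in cm, then the turn about the tool's z in units of 6 degrees (1.0 is 6 degrees). In form: [[x, y, z, spin], ...]. A call has 1 to 8 rows; each row is the pose to reach, as a shift and turn from the pose commanded when the call began, along the tool's axes at that moment; what a row does not reach only later rows make up. A row lasts 1/12 s, in which the tool goes at most 41.7 mm and 7.16 degrees, less where a joint would pass 70% of its speed; a pose out of reach is approached as far as the arm can. A call with a gripper value outside its range is refused whole. "jaw" is the opening, from -1 (shut) to 1 (fully open), so that 0 is half open, set as the call begins (left out, the last holds). The fingers move at their own pace and stop on an object; the grip force is fixed at half the most. Time passes only in rows, so rows that repeat a pose let the fingers close. It gives the time, the measured TCP pose, the force and the opening at its end, in the units of the state.
- bot.get_obs(): the state, without advancing time (a new reading comes with each control period).
- camera(name): name is "scene" or "top"; returns (picture, depth): 480x640x3 uint8, red, green, blue; 480x640 float32, m along the optical axis (not along the pixel's ray), 0 where there is no reading.
- camera_params(name): a dict with "mtx" (3x3 intrinsics, pixels), "R" (3x3) and "t" (3): a world point X has camera coordinates R X + t. Camera axes: x right, y down, z forward; pixel columns grow to the right and rows downward; lengths in m; the calibration is good to about 2 mm. A picture is of the moment at which its call begins. camera_params takes no time and is no camera call.
- sign_off(): hands the job in, once; it reports no verdict.
The state is a dict: "clock": time; "q": joint angles; "joint_velocities": joint speeds; "tau": joint torques, N m; "eef_pos": TCP position; "tcp_rot": TCP orientation; "wrist_force": force on the tool from outside, world axes, zero at the start; "torque": the same for the moment, N m; "grip_width": opening from 0.0 (shut) to 1.0 (fully open).
Only numpy, scipy, OpenCV 4.12 (cv2) and the standard library are available. Lean on these libraries where they do the work, as an engineer would, in place of code of your own. Each camera call takes 0.05 s, during which the arm holds its last target. There are 200 camera calls.

## Working session

There is one attempt and no reset: what is moved stays moved. The work goes in short steps, Python scripts to look and compute and a tool call to move; the robot and the scene stay as the last step left them, time stands still between calls to the robot, and variables do not carry over. Pictures are saved under pics/ and viewed, about 8 in all and at most 12, crops included, and the job is handed in when it is done.

Besides the shell and the picture viewer there is one more tool, called after "Emit:" by a JSON object that holds its "fn" and its "kwargs". send_rows: Moves the arm, as the interface text tells. Its arguments: {"type":"object","properties":{"steps":{"type":"array","items":{"type":"array","items":{"type":"number"}}},"jaw":{"type":"number"}},"required":["steps"]}

```bash
mkdir -p pics; cat > h.py <<'E'
import numpy as np,cv2
from cell import bot,camera,camera_params,sign_off
def snap(n,f):
    p,d=camera(n); np.savez(f'pics/{f}.npz',p=p,d=d); cv2.imwrite(f'pics/{f}.png',p[:,:,::-1]); return p,d
def world(n,u,v,z):  # pixel ray at height z
    c=camera_params(n);K,R,t=[np.array(c[k]) for k in('mtx','R','t')]
    r=R.T@np.linalg.solve(K,[u,v,1.]); o=-R.T@t
    return o+r*(z-o[2])/r[2]
def world_d(n,u,v,d):
    c=camera_params(n);K,R,t=[np.array(c[k]) for k in('mtx','R','t')]
    return R.T@(np.linalg.solve(K,[u,v,1.])*d-t)
def proj(n,X):
    c=camera_params(n);K,R,t=[np.array(c[k]) for k in('mtx','R','t')]
    q=K@(R@np.array(X)+t); return q[:2]/q[2]
E
python3 - <<'E'
from h import *
for n in('top','scene'):
    snap(n,n+'0'); c=camera_params(n); print(n,c['mtx'][0][0],-np.array(c['R']).T@c['t'])
o=bot.get_obs();print(o)
E
```

```text
top 487.7284858935823 [4.16430626e-01 4.23045248e-04 1.00024562e+00]
scene 593.2315340283849 [ 1.24985869 -0.06585264  0.66045961]
{'clock': 0.1, 'q': array([-1.35928665e+00,  3.81125391e-01,  1.29814594e+00,  1.46817124e-05,
        1.46359570e+00, -2.15299781e-01]), 'joint_velocities': array([ 0.00015541, -0.0014028 , -0.00436032,  0.00126831,  0.00087996,
       -0.00012466]), 'tau': array([ 4.23410616e-03, -4.49221087e+01, -2.31657743e+01, -1.94212107e-04,
        3.70412847e-03,  1.31042304e-05]), 'eef_pos': array([ 0.22763598, -0.50043654,  0.2557884 ]), 'tcp_rot': array([-2.64075581e+00,  1.70008079e+00,  1.39614765e-03]), 'wrist_force': array([-0.13907614,  0.41585164, -0.73264323]), 'torque': array([ 0.00292338,  0.0180712 , -0.01364592]), 'grip_width': 0.9957543504184141}
```

View pics/top0.png

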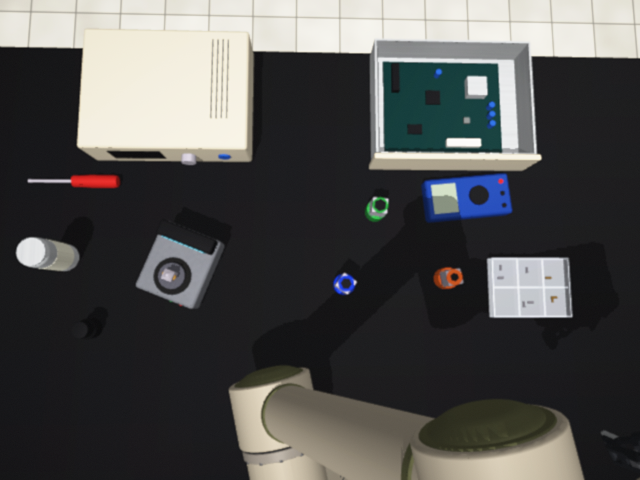

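View pics/scene0.png

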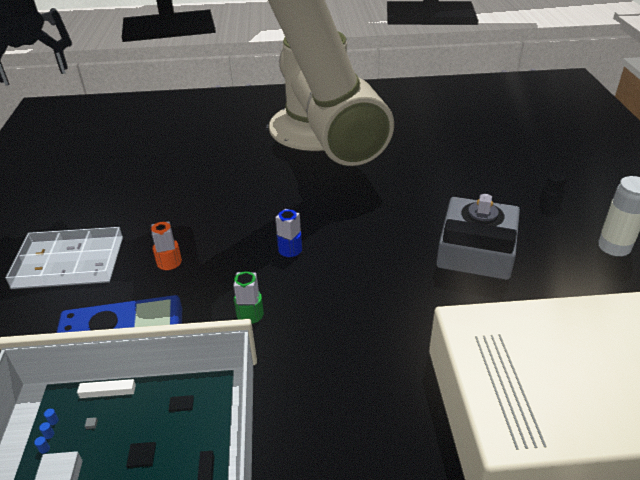

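The top view shows the blue socket at (345,284), green at (377,208), orange at (449,277), and the drive at (171,275). I'll enlarge the blue socket and the tester.

```bash
python3 - <<'E'
from h import *
p=np.load('pics/top0.npz')['p'][:,:,::-1]; s=np.load('pics/scene0.npz')['p'][:,:,::-1]
f=lambda im,u,v,w,h,k:cv2.resize(im[v:v+h,u:u+w],None,fx=k,fy=k,interpolation=cv2.INTER_CUBIC)
a=f(p,325,264,40,40,10); b=f(p,131,215,100,100,4)
c=f(s,268,200,40,60,5)[:200]; 
cv2.imwrite('pics/c1.png',np.hstack([a,b]))
d=np.load('pics/top0.npz')['d']
print(np.round(1-d[278:292:2,337:354:2],3)); print(np.round(1-d[266:284:2,160:184:2],3))
E
```

```text
[[0.034 0.047 0.073 0.076 0.078 0.071 0.073 0.073 0.   ]
 [0.034 0.076 0.077 0.074 0.075 0.076 0.076 0.07  0.071]
 [0.075 0.078 0.076 0.075 0.077 0.077 0.075 0.078 0.076]
 [0.078 0.074 0.079 0.075 0.074 0.075 0.074 0.079 0.073]
 [0.076 0.075 0.076 0.077 0.076 0.079 0.074 0.078 0.075]
 [0.042 0.077 0.077 0.076 0.081 0.078 0.074 0.075 0.036]
 [0.041 0.04  0.068 0.078 0.076 0.078 0.076 0.037 0.002]]
[[0.07  0.071 0.077 0.079 0.079 0.078 0.077 0.079 0.077 0.078 0.077 0.066]
 [0.071 0.077 0.077 0.08  0.079 0.075 0.078 0.078 0.076 0.08  0.078 0.074]
 [0.078 0.081 0.102 0.105 0.104 0.092 0.078 0.083 0.078 0.078 0.079 0.077]
 [0.083 0.096 0.105 0.108 0.107 0.108 0.105 0.101 0.083 0.075 0.081 0.078]
 [0.079 0.101 0.109 0.109 0.113 0.107 0.105 0.098 0.086 0.079 0.08  0.078]
 [0.081 0.107 0.112 0.112 0.111 0.11  0.106 0.101 0.078 0.082 0.08  0.078]
 [0.083 0.107 0.11  0.108 0.109 0.107 0.099 0.1   0.077 0.081 0.08  0.081]
 [0.08  0.08  0.08  0.105 0.106 0.107 0.093 0.084 0.08  0.082 0.08  0.077]
 [0.082 0.085 0.083 0.082 0.082 0.083 0.08  0.082 0.08  0.076 0.079 0.083]]
```

View pics/c1.png

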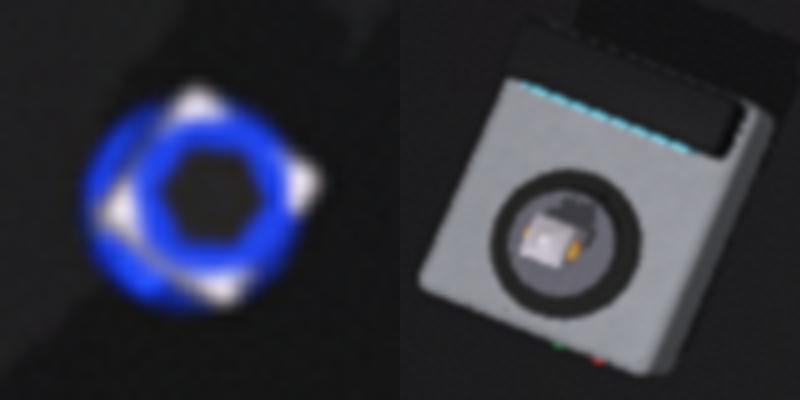

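```bash
cat >> h.py <<'E'
def rel(X,yaw=None):
    "shift (cm, tool axes) and spin (units of 6deg) from current pose to X, tool x at yaw deg"
    from scipy.spatial.transform import Rotation as Ro
    o=bot.get_obs(); M=Ro.from_rotvec(o['tcp_rot']).as_matrix()
    y0=np.degrees(np.arctan2(M[1,0],M[0,0]))
    s=M.T@(np.array(X)-o['eef_pos'])*100
    print('t',o['clock'],'pos',o['eef_pos'].round(4),'yaw',y0.round(2),'zaxis',M[:,2].round(3),'F',o['wrist_force'].round(1),'w',o['grip_width'])
    print('shift cm',s.round(2),'spin',None if yaw is None else ((y0-yaw+180)%360-180)/6)
E
python3 - <<'E'
from h import *
b=world('top',345.85,283.05,.075); print('blue',b)
print('drive top',world('top',167.6,274.6,.1),'ring',world('top',131+41-.4,215+61-.4,.069))
for n,u,v in(('green',377,208),('orange',449,277)): print(n,world('top',u,v,.075))
rel([b[0],b[1],.17],-37)
p=np.load('pics/top0.npz')['p'][:,:,::-1];s=np.load('pics/scene0.npz')['p'][:,:,::-1]
f=lambda im,u,v,w,h,k:cv2.resize(im[v:v+h,u:u+w],None,fx=k,fy=k,interpolation=cv2.INTER_CUBIC)
cv2.imwrite('pics/c2.png',np.hstack([f(p,150,258,40,36,10),f(s,465,189,40,36,10)]))
E
```

```text
blue [ 0.44403977 -0.07782001  0.075     ]
drive top [0.45861334 0.24991375 0.1       ] ring [0.45818844 0.25097587 0.069     ]
green [ 0.58874037 -0.13920477  0.075     ]
orange [ 0.45558823 -0.27567341  0.075     ]
t 0.1 pos [ 0.2276 -0.5004  0.2558] yaw -65.55 zaxis [-0.     0.001 -1.   ] F [-0.1  0.4 -0.7] w 0.9957543504184141
shift cm [-29.5  -37.19   8.63] spin -4.7576165793721925
```

View pics/c2.png

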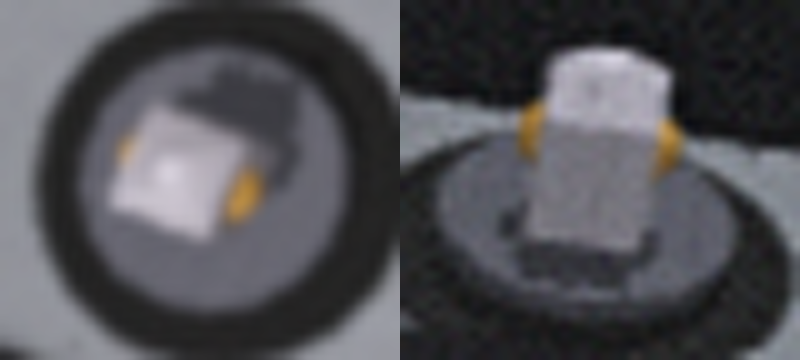

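The zoomed drive has its top centred at about (167.6,275.0) px with a side angle of about 20° in the image. That puts it at about (0.458, 0.251), with side yaw about -20°.

Emit:
{"fn": "send_rows", "kwargs": {"steps": [[-2.5,-3.1,0.7,-0.4],[-5,-6.2,1.4,-0.8],[-7.4,-9.3,2.1,-1.2],[-9.8,-12.4,2.8,-1.6],[-12.3,-15.5,3.5,-2.0],[-14.8,-18.6,4.2,-2.4],[-17.2,-21.7,4.9,-2.8],[-19.7,-24.8,5.6,-3.2]], "jaw": 1}}

```text
clock: 0.77
eef_pos: [0.3722, -0.2168, 0.2]
tcp_rot: [-2.889, 1.234, 0.0]
wrist_force: [0.9, -0.5, -0.2]
grip_width: 0.996
```

```bash
python3 -c "
from h import *
rel([.444,-.0778,.16],-37)"
```

```text
t 0.7667 pos [ 0.3722 -0.2168  0.2   ] yaw -46.25 zaxis [-0.  0. -1.] F [ 0.9 -0.5 -0.2] w 0.9960219754443463
shift cm [ -5.08 -14.8    4.  ] spin -1.5422789363004579
```

Emit:
{"fn": "send_rows", "kwargs": {"steps": [[-1.3,-3.7,1,-0.4],[-2.5,-7.4,2,-0.8],[-3.8,-11.1,3,-1.2],[-4.6,-13.5,3.6,-1.5],[-5.1,-14.8,4.0,-1.5],[-5.1,-14.8,4.0,-1.5]]}}

```text
clock: 1.27
eef_pos: [0.444, -0.0772, 0.1594]
tcp_rot: [-2.977, 1.0, 0.003]
wrist_force: [-1.0, 0.0, 0.3]
grip_width: 0.996
```

```bash
python3 - <<'E'
from h import *
rel([.444,-.0778,.064],-37)
p,d=snap('top','t1');s,_=snap('scene','s1')
f=lambda im,u,v,w,h,k:cv2.resize(im[v:v+h,u:u+w,::-1],None,fx=k,fy=k,interpolation=cv2.INTER_CUBIC)
cv2.imwrite('pics/c3.png',np.hstack([f(p,290,230,100,100,4),f(s,240,160,100,100,4)]))
E
```

```text
t 1.2667 pos [ 0.444  -0.0772  0.1594] yaw -37.14 zaxis [-0.002  0.001 -1.   ] F [-1.   0.   0.3] w 0.996386804832814
shift cm [0.06 0.05 9.54] spin -0.023510939643784923
```

View pics/c3.png

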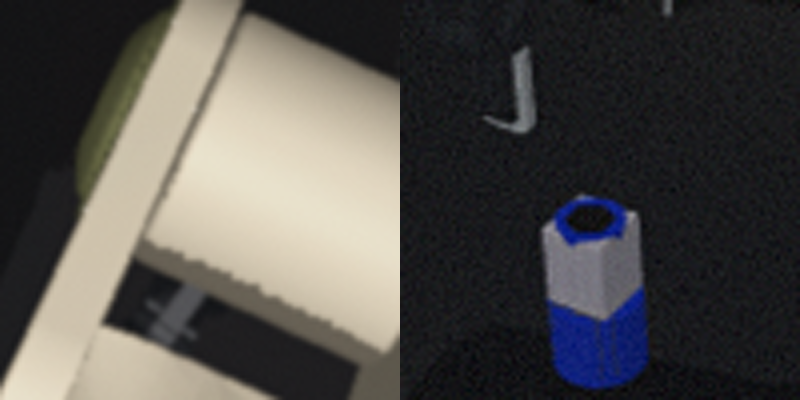

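The overhead view is now blocked by the arm. The scene crop shows blue still standing under the open fingers, with its top at about (287,215). I'll descend and grip.

Emit:
{"fn": "send_rows", "kwargs": {"steps": [[0,0,2.5,0],[0.1,0,5.0,0],[0.1,0,7.0,0],[0.1,0,8.5,0],[0.1,0,9.5,0],[0.1,0,9.5,0]]}}

```text
clock: 1.87
eef_pos: [0.4436, -0.0811, 0.064]
tcp_rot: [-2.975, 1.009, 0.005]
wrist_force: [-0.6, 0.7, 0.3]
grip_width: 1.002
```

Emit:
{"fn": "send_rows", "kwargs": {"steps": [[0,0,0,0],[0,0,0,0],[0,0,0,0],[0,0,0,0],[0,0,0,0],[0,0,0,0],[0,0,0,0],[0,0,0,0]], "jaw": -1}}

```text
clock: 2.53
eef_pos: [0.4448, -0.0803, 0.066]
tcp_rot: [2.976, -1.005, 0.002]
wrist_force: [-1.3, -0.3, 6.5]
grip_width: 0.343
```

```bash
python3 - <<'E'
from h import *
print(proj('scene',[.444,-.0778,.075]))
rel([.444,-.0778,.064],-37)
E
```

```text
[286.58751782 213.70963942]
t 2.5333 pos [ 0.4448 -0.0803  0.066 ] yaw -37.33 zaxis [ 0.001 -0.001 -1.   ] F [-1.3 -0.3  6.5] w 0.34330179557950363
shift cm [-0.21 -0.16  0.2 ] spin -0.05523554562151863
```

Emit:
{"fn": "send_rows", "kwargs": {"steps": [[0,0,-1,0],[0,0,-3,0],[0,0,-5.5,0],[-0.7,-1,-8,0],[-2.2,-3.2,-10,-0.3],[-4.1,-6,-12,-0.7],[-6,-8.8,-13,-1.1],[-7.6,-11.1,-13,-1.5]]}}

```text
clock: 3.2
eef_pos: [0.4519, 0.056, 0.1978]
tcp_rot: [-3.046, 0.766, -0.007]
wrist_force: [0.4, -0.7, -1.3]
grip_width: 0.341
```

```bash
python3 -c "
from h import *
rel([.45,.19,.195],-20)"
```

```text
t 3.2 pos [0.4519 0.056  0.1978] yaw -28.21 zaxis [ 0.005 -0.    -1.   ] F [ 0.4 -0.7 -1.3] w 0.34107361447953155
shift cm [ -6.51 -11.72   0.27] spin -1.3690672085842028
```

Emit:
{"fn": "send_rows", "kwargs": {"steps": [[-1.7,-3.4,0,-0.3],[-3.4,-6.8,0,-0.6],[-5.1,-10.2,0,-0.9],[-6.6,-13.2,0,-1.2],[-7.8,-15.7,0.0,-1.4],[-8.5,-17.0,0.0,-1.4],[-8.7,-17.5,0.0,-1.4],[-8.7,-17.5,0.0,-1.4]]}}

```text
clock: 3.87
eef_pos: [0.4577, 0.2502, 0.1952]
tcp_rot: [3.094, -0.542, -0.001]
wrist_force: [-0.9, -0.1, -2.2]
grip_width: 0.341
```

```bash
python3 - <<'E'
from h import *
rel([.458,.251,.195],-20)
p,d=snap('top','t2');s,_=snap('scene','s2')
f=lambda im,u,v,w,h,k:cv2.resize(im[v:v+h,u:u+w,::-1],None,fx=k,fy=k,interpolation=cv2.INTER_CUBIC)
cv2.imwrite('pics/c4.png',f(s,440,130,100,75,8))
cv2.imwrite('pics/c4t.png',f(p,131,215,100,75,8))
for X in([.458,.251,.1],[.458,.251,.069],[.458,.251,.129],[.458,.251,.165]):
  print(X,(proj('scene',X)-[440,130])*8+3.5)
E
```

```text
t 3.8667 pos [0.4577 0.2502 0.1952] yaw -19.85 zaxis [-0. -0. -1.] F [-0.9 -0.1 -2.2] w 0.341446009149039
shift cm [ 0.   -0.09  0.02] spin 0.024348068167313386
[0.458, 0.251, 0.1] [358.23329222 513.4153507 ]
[0.458, 0.251, 0.069] [336.32961087 635.13817117]
[0.458, 0.251, 0.129] [379.5321137  395.05384877]
[0.458, 0.251, 0.165] [407.12929684 241.69118275]
```

View pics/c4.png

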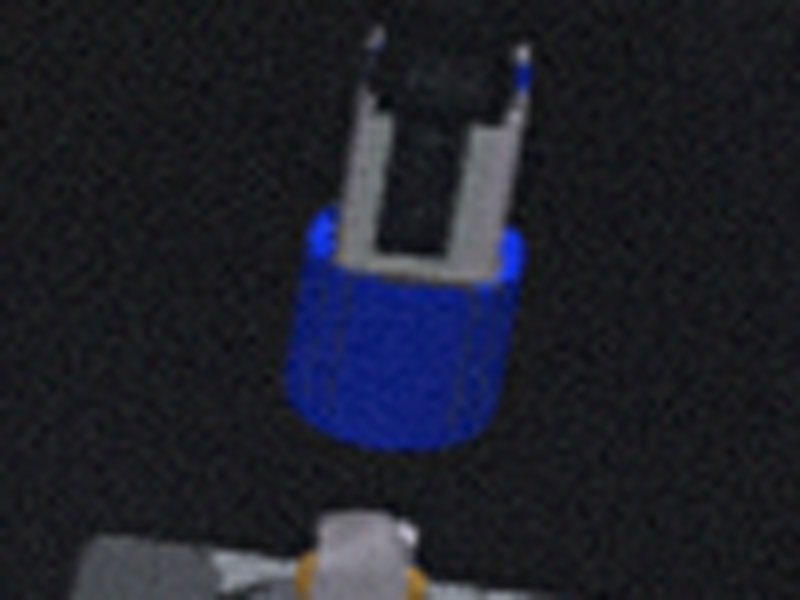

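The socket hangs upright over the drive. Its bottom centre is about (393,400) in the crop and the nose about (365,520), so they are within about 1 mm sideways. The flare covers that, so I'll go down slowly and watch the force.

Emit:
{"fn": "send_rows", "kwargs": {"steps": [[0,0.1,0.8,0],[0,0.1,1.6,0],[0,0.1,2.3,0],[0,0.1,2.8,0],[0,0.1,3.2,0],[0,0.1,3.6,0],[0,0.1,4.0,0],[0,0.1,4.0,0]]}}

```text
clock: 4.63
eef_pos: [0.4574, 0.2485, 0.1546]
tcp_rot: [3.094, -0.544, -0.002]
wrist_force: [-0.5, -0.1, -2.4]
grip_width: 0.338
```

```bash
python3 - <<'E'
from h import *
rel([.458,.251,.135],-20)
s,_=snap('scene','s3')
f=lambda im,u,v,w,h,k:cv2.resize(im[v:v+h,u:u+w,::-1],None,fx=k,fy=k,interpolation=cv2.INTER_CUBIC)
cv2.imwrite('pics/c5.png',f(s,430,150,100,75,8))
E
```

```text
t 4.6333 pos [0.4574 0.2485 0.1546] yaw -19.95 zaxis [-0.001 -0.    -1.   ] F [-0.5 -0.1 -2.4] w 0.3382198628448524
shift cm [-0.03 -0.26  1.96] spin 0.008991845359256937
```

View pics/c5.png

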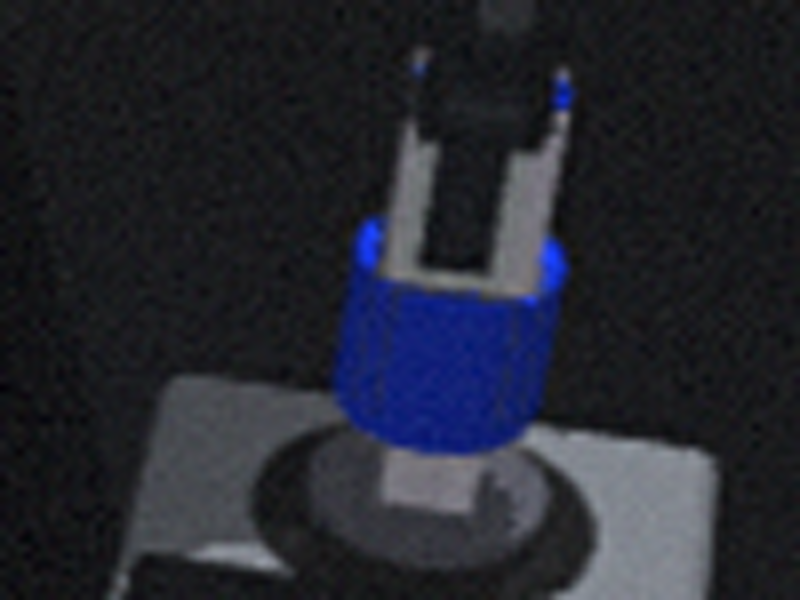

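The socket is centred over the drive with no contact force and about 20 mm left to go. I'll push on.

Emit:
{"fn": "send_rows", "kwargs": {"steps": [[0,0,0.3,0],[0,0,0.6,0],[0,0,0.9,0],[0,0,1.2,0],[0,0,1.4,0],[0,0,1.4,0]]}}

```text
clock: 5.18
eef_pos: [0.4572, 0.2484, 0.1405]
tcp_rot: [3.094, -0.544, -0.002]
wrist_force: [0.9, 0.6, -4.5]
grip_width: 0.341
```

Emit:
{"fn": "send_rows", "kwargs": {"steps": [[0,0,0.2,0],[0,0,0.4,0],[0,0,0.6,0],[0,0,0.6,0]]}}

```text
clock: 5.52
eef_pos: [0.4577, 0.2485, 0.1352]
tcp_rot: [3.094, -0.544, 0.0]
wrist_force: [0.2, -0.0, -1.6]
grip_width: 0.341
```

Emit:
{"fn": "send_rows", "kwargs": {"steps": [[0,0,0.1,0],[0,0,0.2,0],[0,0,0.2,0]]}}

```text
clock: 5.77
eef_pos: [0.4587, 0.2488, 0.1348]
tcp_rot: [-3.092, 0.544, -0.005]
wrist_force: [-0.1, -0.3, 10.8]
grip_width: 0.344
```

```bash
python3 - <<'E'
from h import *
rel([.458,.251,.135],-20)
s,_=snap('scene','s4')
f=lambda im,u,v,w,h,k:cv2.resize(im[v:v+h,u:u+w,::-1],None,fx=k,fy=k,interpolation=cv2.INTER_CUBIC)
cv2.imwrite('pics/c6.png',f(s,430,150,100,75,8))
E
```

```text
t 5.7667 pos [0.4587 0.2488 0.1348] yaw -19.95 zaxis [ 0.004  0.001 -1.   ] F [-0.1 -0.3 10.8] w 0.3437263258474334
shift cm [-0.14 -0.18 -0.02] spin 0.008699539744109567
```

View pics/c6.png

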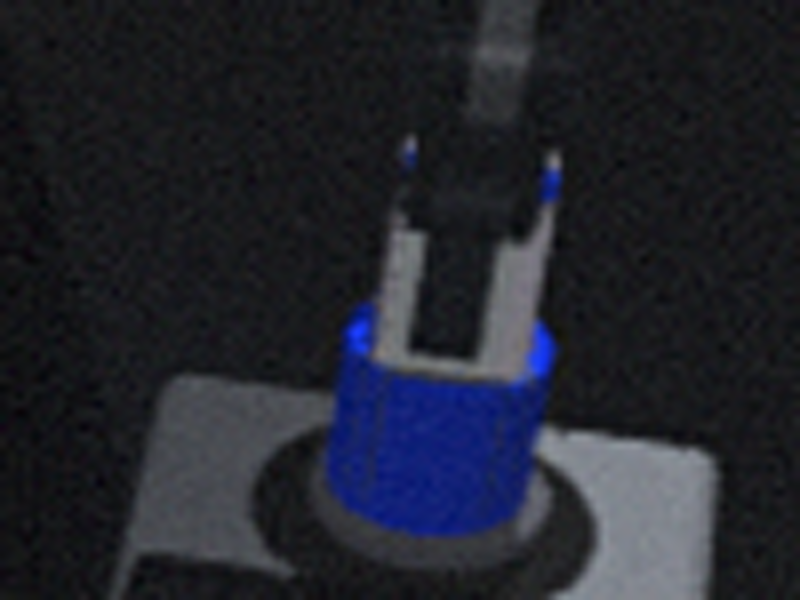

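The socket bottom now sits on the shoulder disc. The force went from a pull (−4.5 N) to +10.8 N against the stop, with the TCP at 0.1348. I'll release it and back off upward.

Emit:
{"fn": "send_rows", "kwargs": {"steps": [[0,0,0,0],[0,0,0,0],[0,0,0,0],[0,0,0,0],[0,0,0,0],[0,0,0,0]], "jaw": 1}}

```text
clock: 6.32
eef_pos: [0.4576, 0.2485, 0.1332]
tcp_rot: [3.094, -0.544, -0.0]
wrist_force: [0.5, 0.5, -0.7]
grip_width: 1.003
```

Emit:
{"fn": "send_rows", "kwargs": {"steps": [[0,0,-1.0,0],[0,0,-2.5,0],[0,0,-5,0],[0,0,-8,0],[0,2,-11,0],[0,6,-12,0],[0,10,-12,0],[0,14,-12,0]]}}

```text
clock: 6.98
eef_pos: [0.4091, 0.1159, 0.2539]
tcp_rot: [-3.094, 0.542, -0.003]
wrist_force: [1.3, -1.4, 1.0]
grip_width: 0.999
```

Emit:
{"fn": "send_rows", "kwargs": {"steps": [[0,3,0,0],[0,6,0,0],[0,8,0,0],[0,8,0,0],[0,8,0,0]]}}

```text
clock: 7.4
eef_pos: [0.3825, 0.0412, 0.2535]
tcp_rot: [-3.093, 0.548, -0.001]
wrist_force: [-0.3, -0.0, -0.2]
grip_width: 1.003
```

```bash
python3 - <<'E'
from h import *
s,_=snap('scene','s5');p,d=snap('top','t5')
f=lambda im,u,v,w,h,k:cv2.resize(im[v:v+h,u:u+w,::-1],None,fx=k,fy=k,interpolation=cv2.INTER_CUBIC)
cv2.imwrite('pics/c7.png',np.hstack([f(s,440,150,80,80,5),f(p,131,235,80,80,5)]))
for X in([.458,.251,.069],[.458,.251,.144]):
  print((proj('scene',X)-[440,150])*5+2,(proj('top',X)-[131,235])*5+2+[400,0])
D=1-d[260:300,145:195]; m=(D>.13)&(D<.16); v,u=np.nonzero(m); print(m.sum(),u.mean()+145,v.mean()+260,np.median(D[m]),world('top',u.mean()+145,v.mean()+260,.144))
E
```

```text
[210.01850679 296.77385698] [604.9174535  205.50047467]
[244.1066267  107.33985125] [546.41856659 195.78739901]
364 161.22252747252747 275.0274725274725 0.15441763 [0.4558041  0.24862282 0.144     ]
```

View pics/c7.png

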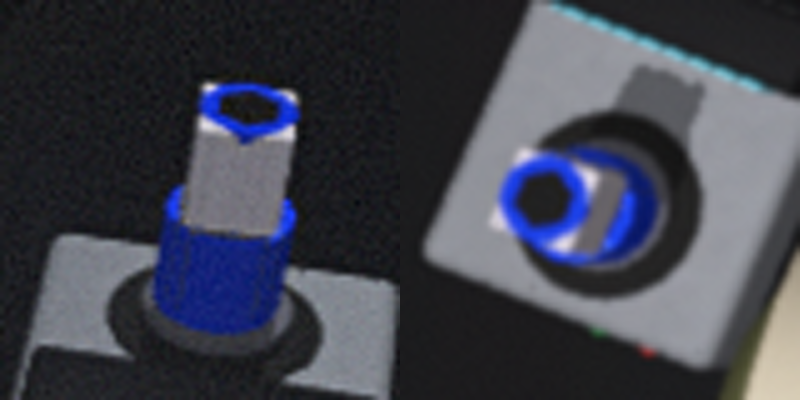

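View pics/s5.png

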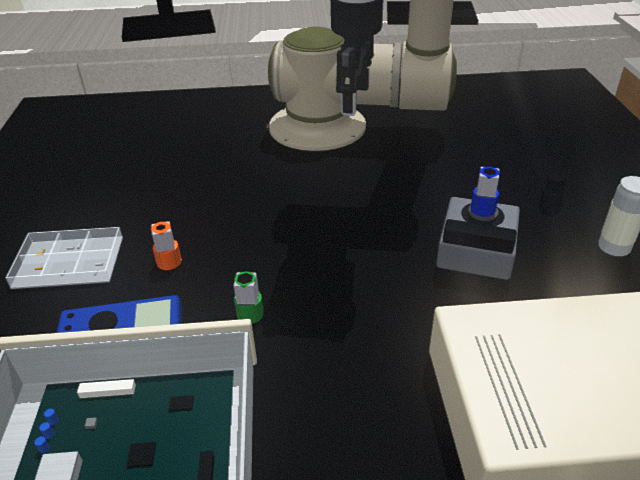

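The close-ups show the blue socket upright on the drive. Its top is seen at (545,195) in the top crop against (546,196) predicted for home. In depth it stands 75 mm above the shoulder plate, which matches fully home. Orange (163,230) and green (246,278) are unmoved, and the arm is clear.

```bash
python3 -c "
from h import *
print(sign_off())"
```

```text
the job is handed in; nothing more can be done
None
```

I gripped the blue socket by its square, turned it to match the drive and pushed it down slowly. I then let go, backed the arm clear, and handed the job in at about 7.5 s of the 38 s allowed. No verdict is reported.

- **Seating:** partway down the wrist force showed the socket being pulled home (−4.5 N). It then hit a firm stop at +10.8 N. I only saw forces at the end of each move, so I didn't record the balls' own resistance before the click.
- **Height:** after release, the depth image put the socket's top about 75 mm above the shoulder plate, which is its full height. Absolute depth read about 10 mm high there, and the drive itself had shown the same offset earlier, so I relied on the difference.
- **Position:** in the top picture the socket's top is within about 1 pixel of where it should be when home. A cruder estimate from the depth image came out about 3 mm from my drive position, inside the 5 mm limit.
- **The rest:** the socket looks upright, the orange and green sockets stand where they were, and the gripper is open and touching nothing.

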